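# Turn the tote half round and nest it home in the empty bin

### The job

The blue tote stands stacked on the bin of dog things. Take it off by its handle, turn it half round so that its coral end lies over the coral end of the other, empty grey bin, and nest it in that bin: let its feet down into the channels, then press it gently down past the tight last part until it is fully home and level. Do not drop or ram it or overload the bin, let go of the tote, and leave everything else as it is.

Things in the scene. Friction and masses are not known exactly. Their poses are not given: they have to be found in the camera images.
- tote: Blue tote, empty, 0.24 to 0.39 kg, 194 x 154 mm at the rim (x, y), 85 mm high, sides drafted 0.12, wider upwards. Origin: centre of its underside, +x to its coral end. Hollow feet run down outside both long sides at x = +52 and -18 mm, at the bottom 18 mm wide, |y| 48 to 63 mm: off-centre, so it nests coral end over coral end, and stacks turned half round. Starts stacked on the treat bin.
- tote_handle (a point): Centre of the tote's fixed dark grey handle: a bar across the tote (along its y), 16 mm thick (x), 20 mm high (z), 134 mm long, its centre 114 mm above the tote's underside, 29 mm above the rim; axes as the tote's.
- tote_coral_end (a point): Middle of the tote's coral end, just under the rim: 95 mm from the tote's centre along its +x, 80 mm above its underside.
- empty_bin: Grey bin to nest in, empty, no handle, 0.5 kg, loose; moulded like the tote, 194 x 154 x 85 mm. Origin: centre of its shell's underside, about 14 mm above the shelf top, +x to its coral end. Fully nested, the tote's underside is 35 mm above this origin, centres in line. It stands on soft rubber feet that sink several mm under a push and come back. A push of over 25 N overloads it.
- empty_bin_mouth (a point): Centre of the empty bin's mouth, level with the rim, 85 mm above its underside. Channels for the tote's feet open here in both long walls at x = +52 and -18 mm, with 6 mm play each way, narrowing to 1.5 mm when home. Between them the rim has a ledge 79 mm above the underside, where a tote the wrong way round stops.
- empty_bin_tab (a point): Dark spring tab inside the bin's coral end wall (its twin is in the other end), 60 mm above the underside. The tabs grip the tote over its last 18 mm: its own weight leaves it 10 to 15 mm high; going home takes a push that grows to somewhere between 6 and 14 N, then it meets a solid stop. Home, it stays down when let go.
- empty_feet: The four soft rubber feet of the empty bin as one part, 22 mm across each, origin on the shelf top under the bin's centre, axes as the bin's; not to be handled.
- table: The black shelf top on which everything stands, its upper face at z = 0.
- treat_bin: Twin of the empty bin, in use, 0.5 kg, loose, with the tote stacked on it. Origin: centre of its shell's underside, 14 mm above the shelf top, +x to its coral end. The stacked tote's underside is 79 mm above this origin. It holds the bone and the bag rolls, all lower than the tote's floor.
- chew_bone: Coral chew bone, 118 x 48 x 26 mm, in the treat bin; leave it.
- bag_roll0: Green bag roll, 32 mm across, 55 mm tall, in the treat bin; leave it.
- bag_roll1: Dark bag roll, 32 mm across, 55 mm tall, in the treat bin; leave it.
- flashlight: White flashlight lying on the shelf top, 122 x 42 x 42 mm; leave it.
- canister: Stainless treat canister, 93 mm across, 136 mm tall, near the back; leave it.
- carabiner: Aluminium carabiner lying flat, 85 x 50 x 9 mm; leave it.
- dog_bowl: Stainless dog bowl, 140 mm across, 50 mm tall; leave it.

How it is judged:
By the outcome, as a careful person would: the job done as asked, in the order asked, and still so for the second after the job is handed in, with the robot touching nothing.
It also fails if it takes over 42 s, if anything falls off the work surface, if the arm or the gripper's body presses on something with over 40 N, if the wrist force passes 120 N, or if a joint passes its speed limit or range.

### The arm

A 6-joint arm with a two-finger parallel gripper is mounted at the origin on the work surface. World frame = base frame: x ahead of the robot, y to its left, z up, the work surface at z = 0. Lengths are in m, angles in rad, forces in N, time in s.
With the tool pointing down it reaches from about 0.35 to 0.975 m from the base axis. Payload 7.1 kg.
Tool frame: the origin (TCP) lies midway between the tips of the shut fingers; the grasp point (between the pads) lies 19 mm behind it; z points along the fingers, x is the direction in which the jaws open and shut, and the axes are right-handed (so a half turn about z gives the same grasp; the last joint's range is limited). The gripper opens to 88 mm and grips with 3 to 60 N. Pads are 20 mm wide; open, the fingers measure 115 mm over their backs; the gripper's body (75 mm by 178 mm) begins 61 mm behind the grasp point.
Start: joints at [1.327, 0.423, 1.63, -0, 1.089, -0.019], TCP at [0.139, 0.609, 0.223] pointing down, gripper open.
Joint ranges: [-3, 3], [-0.9, 2.11], [0.09, 2.58], [-1.31, 4.45], [0.11, 2.69], [-2.54, 2.54]. Speed limits (rad/s): [2.39, 2.39, 3.01, 3.14, 3.14, 3.14].

### API

Orientations are given as a unit quaternion [w, x, y, z].
In Python, from station import move_pose, movel, movej, command_gripper, wait, inverse_kinematics, read_camera, camera_info, MotionError, job_done, get_time, get_joint_pos, get_qvel, get_effort, get_tcp_pos, get_ee_rot, get_ft_force, get_ft_torque, get_grip_width gives the robot as it stands. Calls block until the motion is done:
- move_pose(position, orientation): joint-space move of the TCP to a pose.
- movel(position, frame=None, v=0.15, until_force=None): straight line of the TCP; frame=None keeps the orientation; v is the mean speed in m/s. With until_force (N) it stops when the force on the tool has changed by that much, and returns True; else False.
- movej(angles): joint-space move.
- command_gripper(opening): opening from 0.0 (shut) to 1.0 (fully open); the grip force is fixed at half the most; returns when the fingers have stopped.
- wait(seconds).
- inverse_kinematics(position, orientation): joint angles nearest the present ones, or None.
- read_camera(name): name is "side" or "top"; returns the picture (400x640x3 uint8, red, green, blue); there is no depth.
- camera_info(name): a dict with "intrinsics" (3x3 intrinsics, pixels), "T" (4x4, takes a point from camera to world coordinates). Camera axes: x right, y up, looking along -z (the intrinsics and any distortion apply to the point x, -y, -z); pixel columns grow to the right and rows downward; lengths in m; the calibration is good to about 2 mm. A picture is of the moment at which its call begins. camera_info takes no time and is no camera call.
A pose or a line that the arm cannot do raises MotionError and nothing moves.
- job_done(): hands the job in, once; it reports no verdict.
Readings, each from a call of its own:
- get_time(): time.
- get_joint_pos(): joint angles.
- get_qvel(): joint speeds.
- get_effort(): joint torques, N m.
- get_tcp_pos(): TCP position.
- get_ee_rot(): TCP orientation.
- get_ft_force(): force on the tool from outside, world axes, zero at the start.
- get_ft_torque(): the same for the moment, N m.
- get_grip_width(): opening from 0.0 (shut) to 1.0 (fully open).
Only numpy, scipy, OpenCV 4.12 (cv2) and the standard library are available. Lean on these libraries where they do the work, as an engineer would, in place of code of your own. Each camera call takes 0.05 s, during which the arm holds its last target. There are 200 camera calls.

## Working session

There is one attempt and no reset: what is moved stays moved. The work goes in short steps, each a Python script; the robot and the scene stay as the last script left them, time stands still between calls to the robot, and variables do not carry over. Pictures are saved under pics/ and viewed, about 8 in all and at most 12, crops included, and the job is handed in when it is done.

```bash
mkdir -p pics; cat > h.py <<'E'
import numpy as np, cv2
from station import *
def snap(n,f):
    im=read_camera(n); cv2.imwrite('pics/'+f,im[:,:,::-1]); return im
def ray(n,u,v):
    c=camera_info(n);K=np.array(c['intrinsics']);T=np.array(c['T'])
    d=np.linalg.inv(K)@[u,v,1]; d=T[:3,:3]@[d[0],-d[1],-d[2]]
    return T[:3,3],d
def onz(n,u,v,z):
    o,d=ray(n,u,v); return o+d*(z-o[2])/d[2]
def proj(n,p):
    c=camera_info(n);K=np.array(c['intrinsics']);T=np.array(c['T'])
    q=T[:3,:3].T@(np.array(p)-T[:3,3]); q=K@[q[0],-q[1],-q[2]]; return q[:2]/q[2]
E
python3 - <<'E'
from h import *
a=snap('top','t0.png');b=snap('side','s0.png')
for n in('top','side'): c=camera_info(n);print({k:np.round(v,3).tolist() if k in('intrinsics','T') else v for k,v in c.items()})
print(get_time(),get_ee_rot(),get_ft_force())
E
```

```text
{'intrinsics': [[479.513, 0.0, 322.416], [0.0, 479.513, 196.291], [0.0, 0.0, 1.0]], 'T': [[-0.003, 0.997, -0.08, 0.44], [-1.0, -0.002, 0.014, -0.014], [0.013, 0.08, 0.997, 1.76], [0.0, 0.0, 0.0, 1.0]]}
{'intrinsics': [[434.472, 0.0, 322.519], [0.0, 434.472, 197.767], [0.0, 0.0, 1.0]], 'T': [[0.733, 0.436, -0.522, -0.068], [-0.68, 0.48, -0.554, -0.672], [0.009, 0.761, 0.649, 0.939], [0.0, 0.0, 0.0, 1.0]]}
0.1 [ 4.13535304e-04  7.81967394e-01  6.23318956e-01 -5.50693685e-04] [ 0.83219686 -0.27664902 -0.21414812]
```

View pics/t0.png

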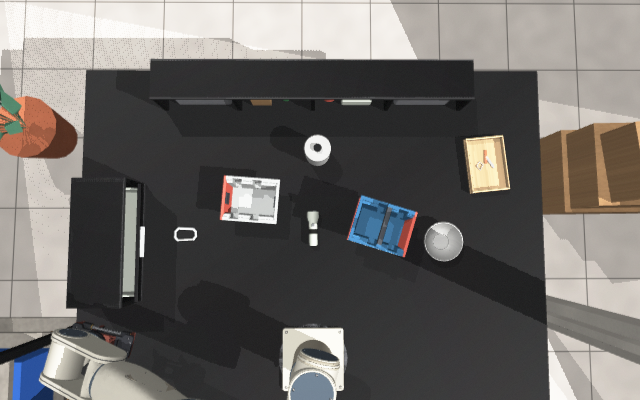

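View pics/s0.png

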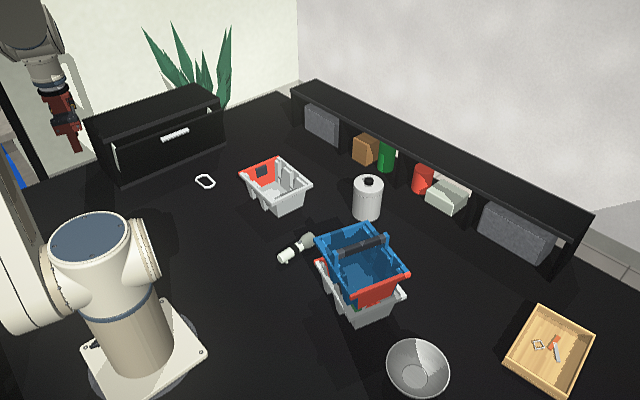

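```bash
cat >> h.py <<'E'
def big(m):
    n,l,s,_=cv2.connectedComponentsWithStats(m.astype(np.uint8)); i=1+np.argmax(s[1:,4]); return l==i
def box(im,roi,fn,z,n='top'):
    x0,y0,x1,y1=roi; h=cv2.cvtColor(im[y0:y1,x0:x1],cv2.COLOR_RGB2HSV).astype(int)
    m=big(fn(h)); c=np.argwhere(m)[:,::-1]+[x0,y0]
    P=np.array([onz(n,u,v,z)[:2] for u,v in c])
    hl=cv2.convexHull((P*1e4).astype(np.float32)); (cx,cy),(w,hh),a=cv2.minAreaRect(hl)
    return np.array([cx,cy])/1e4,(w/1e4,hh/1e4),a
def coral(im,roi,z,n='top'):
    x0,y0,x1,y1=roi; h=cv2.cvtColor(im[y0:y1,x0:x1],cv2.COLOR_RGB2HSV).astype(int)
    m=big(((h[...,0]<12)|(h[...,0]>170))&(h[...,1]>120)&(h[...,2]>90))
    c=np.argwhere(m)[:,::-1].mean(0)+[x0,y0]; return c,onz(n,*c,z)
E
python3 - <<'E'
from h import *
a=cv2.imread('pics/t0.png')[:,:,::-1].copy()
RT=(335,180,424,270);RB=(205,160,295,240)
print('tote',box(a,RT,lambda h:(h[...,1]>110)&(h[...,2]>60),.178),coral(a,RT,.176))
print('bin',box(a,RB,lambda h:(h[...,2]>85),.099),coral(a,RB,.097))
# handle estimates
A=cv2.resize(a[180:270,335:425],None,fx=4.4,fy=4.4,interpolation=cv2.INTER_NEAREST)
B=cv2.resize(a[160:250,205:295],None,fx=4.4,fy=4.4,interpolation=cv2.INTER_NEAREST)
cv2.imwrite('pics/c0.png',np.hstack([A,B])[:,:,::-1])
E
```

```text
tote (array([ 0.47012603, -0.23137102]), (0.2002298583984375, 0.157271142578125), 73.00526428222656) (array([406.59692308, 233.68615385]), array([ 0.44274189, -0.31319663,  0.176     ]))Traceback (most recent call last):
  File "<stdin>", line 5, in <module>
  File "h.py", line 19, in box
    P=np.array([onz(n,u,v,z)[:2] for u,v in c])
                ~~~^^^^^^^^^
  File "h.py", line 10, in onz
    o,d=ray(n,u,v); return o+d*(z-o[2])/d[2]
        ~~~^^^^^^^
  File "h.py", line 6, in ray
    c=camera_info(n);K=np.array(c['intrinsics']);T=np.array(c['T'])
ValueError: time passes only in moves, steps and waits
```

```bash
sed -i 's/^def snap/import functools; ci=functools.lru_cache(camera_info)\ndef snap/; s/c=camera_info(n)/c=ci(n)/' h.py
python3 - <<'E'
from h import *
a=cv2.imread('pics/t0.png')[:,:,::-1].copy()
RT=(335,180,424,270);RB=(205,160,295,240)
print('tote',box(a,RT,lambda h:(h[...,1]>110)&(h[...,2]>60),.178),coral(a,RT,.176))
print('bin',box(a,RB,lambda h:(h[...,2]>85),.099),coral(a,RB,.097))
A=cv2.resize(a[180:270,335:425],None,fx=4.4,fy=4.4,interpolation=cv2.INTER_NEAREST)
B=cv2.resize(a[160:250,205:295],None,fx=4.4,fy=4.4,interpolation=cv2.INTER_NEAREST)
cv2.imwrite('pics/c0.png',np.hstack([A,B])[:,:,::-1])
E
```

```text
tote (array([ 0.47012603, -0.23137102]), (0.2002298583984375, 0.157271142578125), 73.00526428222656) (array([406.59692308, 233.68615385]), array([ 0.44274189, -0.31319663,  0.176     ]))
bin (array([0.5642895 , 0.21639629]), (0.1983541259765625, 0.15899542236328126), 85.49235534667969) (array([225.4029304 , 197.52747253]), array([0.56993796, 0.29995781, 0.097     ]))
```

View pics/c0.png

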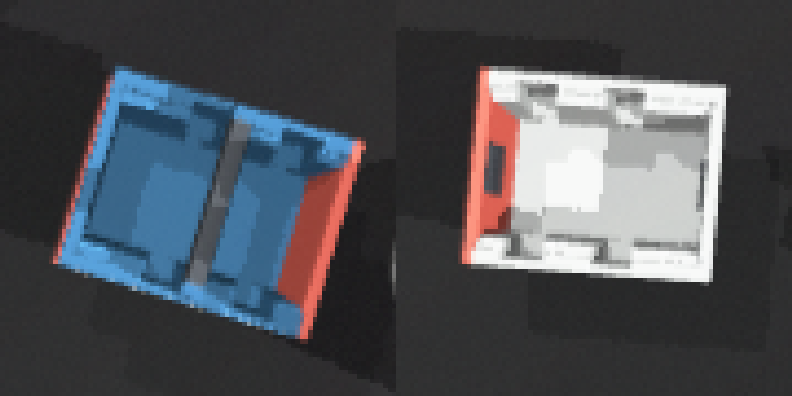

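```bash
cat >> h.py <<'E'
from scipy.spatial.transform import Rotation as R
def rect(im,roi,fn,z,n='top',fx=8):
    """line-fit the four sides of a mask outline at plane z -> centre, yaw(s), size"""
    x0,y0,x1,y1=roi; s=cv2.resize(im[y0:y1,x0:x1],None,fx=fx,fy=fx,interpolation=cv2.INTER_CUBIC)
    m=big(fn(cv2.cvtColor(s,cv2.COLOR_RGB2HSV).astype(int)))
    k=cv2.convexHull(np.argwhere(m)[:,::-1].astype(np.int32))
    f=np.zeros(m.shape,np.uint8); cv2.fillConvexPoly(f,k,1)
    c=max(cv2.findContours(f,0,cv2.CHAIN_APPROX_NONE)[0],key=len)[:,0]
    P=np.array([onz(n,(u+.5)/fx-.5+x0,(v+.5)/fx-.5+y0,z)[:2] for u,v in c])
    (cx,cy),(w,h),a=cv2.minAreaRect((P*1e4).astype(np.float32))
    e=np.deg2rad(a); A=np.array([[np.cos(e),np.sin(e)],[-np.sin(e),np.cos(e)]]); C=np.array([cx,cy])/1e4
    Q=(P-C)@A.T; hw,hh=w/2e4,h/2e4; L=[]
    for ax,hf,oh in((0,hw,hh),(1,hh,hw)):
        for sg in(1,-1):
            q=Q[(abs(Q[:,ax]-sg*hf)<.006)&(abs(Q[:,1-ax])<.8*oh)]
            L.append(np.polyfit(q[:,1-ax],q[:,ax],1))
    off=np.array([(L[0][1]+L[1][1])/2,(L[2][1]+L[3][1])/2])
    sl=np.rad2deg([-L[0][0],-L[1][0],L[2][0],L[3][0]])
    return C+A.T@off, a+sl, (L[0][1]-L[1][1],L[2][1]-L[3][1])
def quat(y):  # tool down, tool x at yaw y (rad)
    q=R.from_matrix([[np.cos(y),np.sin(y),0],[np.sin(y),-np.cos(y),0],[0,0,-1]]).as_quat(); return [q[3],*q[:3]]
E
python3 - <<'E'
from h import *
a=cv2.imread('pics/t0.png')[:,:,::-1].copy()
def ft(h):
    u=np.arange(h.shape[1])[None]*89/h.shape[1]
    blue=(abs(h[...,0]-105)<15)&(h[...,1]>110)&(h[...,2]>60)
    return blue|((u>55)&((h[...,0]<12)|(h[...,0]>165))&(h[...,1]>110)&(h[...,2]>90))
print('tote',rect(a,(335,180,424,270),ft,.178))
print('bin',rect(a,(205,160,295,240),lambda h:h[...,2]>105,.099))
print('handle',onz('top',384.3,225.2,.217))
for y in (-107,73):
  print([np.round(inverse_kinematics([.47,-.23,.2],quat(np.deg2rad(y))),2)])
for y in (85.5,-94.5):
  print([np.round(inverse_kinematics([.564,.216,.2],quat(np.deg2rad(y))),2)])
E
```

```text
tote (array([ 0.47094673, -0.22921473]), array([73.52190331, 72.57006928, 72.47063346, 72.8394451 ]), (np.float64(0.18606114229179585), np.float64(0.15809329037979009)))
bin (array([0.56382665, 0.21577904]), array([85.35765066, 85.51111989, 85.5719179 , 85.51273855]), (np.float64(0.1986861596933701), np.float64(0.15874306992496828)))
handle [ 0.47013406 -0.23397023  0.217     ]
[array([-0.48,  0.3 ,  1.87, -0.  ,  0.96,  1.39])]
[array([-0.48,  0.3 ,  1.87, -0.  ,  0.96, -1.75])]
[array([ 0.35,  0.42,  1.7 , -0.  ,  1.03, -1.15])]
[array([ 0.35,  0.42,  1.7 , -0.  ,  1.03,  2.  ])]
```

```bash
python3 - <<'E'
from h import *
q=quat(np.deg2rad(-107.2)); p=[.4696,-.2343]
def j(p,q,n=None): return inverse_kinematics(p,q)
j=inverse_kinematics([*p,.34],q); movej(j)
print(get_time(),movel([*p,.250],v=.15),movel([*p,.189],v=.08,until_force=6))
print(get_ft_force()); command_gripper(0.0); f0=get_ft_force(); print(get_grip_width()*88,f0,get_time())
movel([*p,.215],v=.05); print(get_ft_force())
movel([*p,.36],v=.15); wait(.3); print(get_ft_force(),get_ft_torque(),get_time(),get_grip_width()*88)
q2=quat(np.deg2rad(85.5)); b=[.5638,.2158]
j=inverse_kinematics([*b,.33],q2); print(np.round(j,2))
if j[5]<0 and abs(j[0]-.35)<.2: movej(j); print(get_time(),get_tcp_pos(),get_joint_pos())
snap('top','t1.png');snap('side','s1.png')
E
```

```text
3.2917 False False
[-0.66399537 -0.58824384 -0.65198551]
16.032829182881905 [-0.75075852 -0.98246121 -3.22143406] 6.05
[-0.80321065  0.12067155 -2.22505179]
[-0.36942351  0.54569056 -2.02858498] [0.01663608 0.1146858  0.00792054] 8.1333 15.88523377755277
[ 0.35  0.29  1.57 -0.    1.28 -1.15]
10.3 [0.56392859 0.21535613 0.33003083] [ 3.45128565e-01  2.89545196e-01  1.57003866e+00 -1.01085112e-04
  1.28197540e+00 -1.14594033e+00]
```

```bash
python3 - <<'E'
import cv2,numpy as np
a=cv2.imread('pics/t1.png');b=cv2.imread('pics/s1.png')
A=cv2.resize(a[130:270,180:320],(560,560),interpolation=cv2.INTER_CUBIC)
cv2.imwrite('pics/c1.png',np.vstack([np.hstack([cv2.resize(a[130:230,190:310],(400,333)),cv2.resize(b[90:230,200:368],(400,333))]),cv2.resize(b[150:350,200:500],(800,260))[:, :]]))
E
```

```text
(no output)
```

View pics/c1.png

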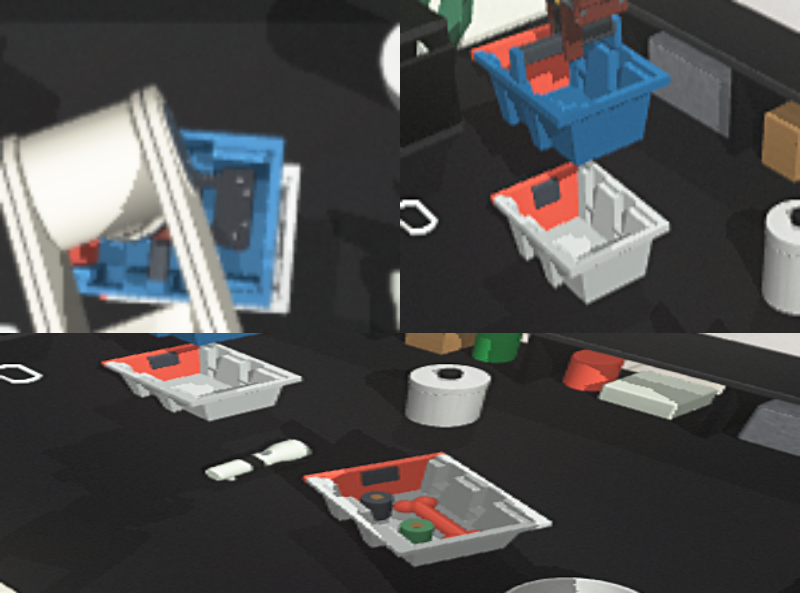

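```bash
python3 - <<'E'
from h import *
p=[.5638,.2158,.216]; movel(p,v=.15); wait(.2); print(get_time(),get_tcp_pos(),get_ft_force())
a=snap('top','t2.png');b=snap('side','s2.png')
def P(T,yaw,z,L=.097,W=.077):
    c,s=np.cos(yaw),np.sin(yaw); return [[T[0]+c*x-s*y,T[1]+s*x+c*y,z] for x,y in((L,W),(L,-W),(-L,-W),(-L,W))]
y=np.deg2rad(85.5);t=get_tcp_pos()
C=[]
for im,n,(x0,y0,x1,y1) in((a,'top',(205,155,295,240)),(b,'side',(225,110,330,225))):
    f=6 if n=='top' else 5
    s=cv2.resize(im[y0:y1,x0:x1],None,fx=f,fy=f,interpolation=cv2.INTER_CUBIC)
    for pts,col in((P(t,y,t[2]-.189+.178),(255,255,0)),(P([.5638,.2158],y,.099),(0,255,0))):
        q=np.array([(proj(n,p)-[x0,y0]+.5)*f for p in pts]); cv2.polylines(s,[np.round(q).astype(int)],True,col,1)
        if n=='side': print(np.round(q/f+[x0,y0],1).tolist())
    C.append(cv2.resize(s,(400,int(s.shape[0]*400/s.shape[1]))) if 0 else s)
for i,s in enumerate(C): cv2.imwrite(f'pics/c2_{i}.png',s[:,:,::-1])
E
```

```text
11.5083 [0.56438983 0.21603197 0.21708962] [ 0.06841166  0.72894018 -3.24720285]
[[234.8, 144.4], [277.2, 128.2], [314.0, 155.8], [269.8, 175.2]]
[[238.9, 172.6], [279.0, 155.7], [314.1, 184.2], [272.4, 204.3]]
```

View pics/c2_0.png

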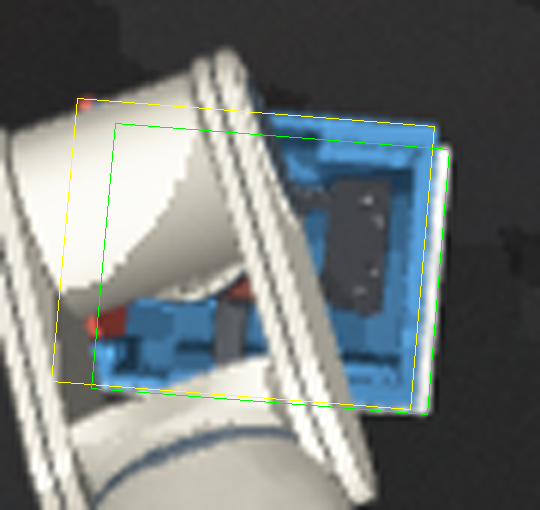

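View pics/c2_1.png

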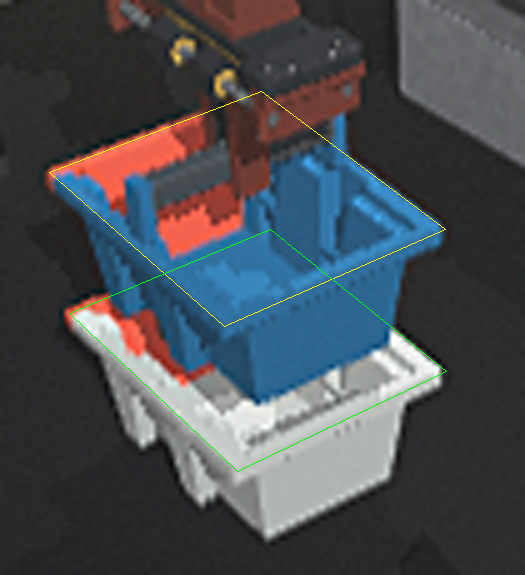

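```bash
python3 - <<'E'
from h import *
np.set_printoptions(precision=2,suppress=True)
b=[.5638,.2158]
f0=get_ft_force(); print(f0)
for z in (.19,.178,.170,.165,.160):
    r=movel([*b,z],v=.03,until_force=4); print(z,r,np.array(get_tcp_pos())*1e3,get_ft_force()-f0,get_ft_torque(),get_time())
    if r: break
E
```

```text
[ 0.56 -0.17 -2.64]
0.19 False [563.96 215.86 190.19] [-0.39  0.21  0.52] [-0.05 -0.01  0.03] 12.625
0.178 False [563.78 216.02 177.89] [-0.74  1.66  0.17] [ 0.41 -0.04  0.  ] 13.175
0.17 False [564.03 216.13 170.02] [-0.36  4.04  1.19] [ 0.79 -0.16  0.02] 13.5917
0.165 False [564.01 215.99 165.01] [0.15 3.95 3.39] [ 0.97 -0.27  0.02] 13.9083
0.16 False [563.9  215.91 159.86] [1.27 4.67 3.42] [ 1.09 -0.24  0.02] 14.225
```

```bash
python3 - <<'E'
from h import *
np.set_printoptions(precision=2,suppress=True)
f0=np.array([.2,0,-2.6])
p=np.array([.5638,.2158,.160])
for i in range(5):
    F=np.array(get_ft_force())-f0
    if np.abs(F[:2]).max()<1: break
    p[:2]+=np.clip(F[:2]*.00025,-.001,.001); movel(p.tolist(),v=.02); wait(.1)
    print(p*1e3,np.array(get_tcp_pos())*1e3,get_ft_force()-f0,get_ft_torque(),get_time())
E
```

```text
[564.21 216.8  160.  ] [564.14 216.8  159.99] [0.5  4.43 2.82] [ 0.95 -0.16 -0.02] 14.575
[564.33 217.8  160.  ] [564.17 217.61 159.87] [0.89 3.17 1.92] [ 0.63 -0.13  0.07] 14.925
[564.56 218.59 160.  ] [564.31 218.24 159.81] [-0.92  0.15  0.64] [ 0.08 -0.03 -0.  ] 15.275
```

```bash
python3 - <<'E'
from h import *
np.set_printoptions(precision=2,suppress=True)
f0=np.array([.2,0,-2.6])
p=np.array([.5643,.2184,.160])
while p[2]>.136:
    p[2]-=.0015; 
    F=np.array(get_ft_force())-f0
    r=movel(p.tolist(),v=.01,until_force=max(2,18-F[2]))
    F=np.array(get_ft_force())-f0; print(p*1e3,r,get_tcp_pos()[2]*1e3,F,get_ft_torque(),round(get_time(),2))
    for k in(0,1):
        if abs(F[k])>1.2: p[k]+=np.clip(F[k]*.0002,-.0005,.0005)
    if r or F[2]>17 or np.abs(F[:2]).max()>8: break
snap('side','s3.png')
E
```

```text
[564.3 218.4 158.5] False 158.4362829454053 [-0.18  0.9   1.42] [ 0.06 -0.03  0.01] 15.57
[564.3 218.4 157. ] False 156.98861223529954 [-0.67  0.26  3.55] [-0.03 -0.04 -0.02] 15.88
[564.3 218.4 155.5] False 155.53255163665682 [-0.62 -0.51  3.8 ] [-0.02 -0.03  0.09] 16.18
[564.3 218.4 154. ] False 154.06327026747874 [-0.5  -1.26  4.24] [-0.08 -0.08  0.06] 16.48
[564.3  218.15 152.5 ] False 152.59242861288766 [ 0.86 -0.58  6.32] [ 0.07 -0.02  0.01] 16.77
[564.3  218.15 151.  ] False 151.07596698049107 [0.25 0.65 6.1 ] [ 0.07 -0.1  -0.03] 17.07
[564.3  218.15 149.5 ] False 149.5687064961151 [-0.47  0.16  6.63] [ 0.09 -0.09 -0.  ] 17.38
[564.3  218.15 148.  ] False 148.15185711056827 [0.93 0.21 7.64] [ 0.12 -0.04  0.  ] 17.68
[564.3  218.15 146.5 ] False 146.7528935373032 [ 0.12 -0.    9.23] [ 0.04 -0.04  0.04] 17.98
[564.3  218.15 145.  ] False 145.38710386695868 [ 0.34 -1.59  9.4 ] [0.07 0.05 0.06] 18.27
[564.3  217.83 143.5 ] False 144.02610234588602 [-0.61  1.08 10.49] [0.2  0.1  0.03] 18.57
[564.3  217.83 142.  ] False 142.6631323694233 [-0.81  0.36 10.4 ] [0.09 0.09 0.05] 18.88
[564.3  217.83 140.5 ] False 141.27888859926745 [-0.67 -0.31 12.2 ] [ 0.12  0.14 -0.  ] 19.18
[564.3  217.83 139.  ] False 139.9890854633184 [-1.1  -0.97 12.02] [ 0.05  0.14 -0.02] 19.48
[564.3  217.83 137.5 ] False 138.81922199027912 [-1.4  -0.86 16.26] [-0.03  0.34 -0.01] 19.77
[564.02 217.83 136.  ] True 138.61754797133287 [-3.1  -2.42 16.77] [-0.18  0.75  0.03] 19.98
```

```bash
python3 - <<'E'
from h import *
np.set_printoptions(precision=2,suppress=True)
f0=np.array([.2,0,-2.6]); t=get_tcp_pos()
print(get_ft_force()-f0,get_ft_torque(),t)
p=np.array([.5641,.2178,.1405])
while p[2]<.1475:
    movel(p.tolist(),v=.015); F=get_ft_force()-f0; print(p[2]*1e3,get_tcp_pos()[2]*1e3,F)
    if F[2]<2.5: break
    p[2]+=.001
wait(.1)
b=snap('side','s4.png'); print(get_time(),get_grip_width()*88)
cv2.imwrite('pics/c4.png',cv2.resize(b[110:225,225:330],None,fx=5,fy=5,interpolation=cv2.INTER_CUBIC)[:,:,::-1])
E
```

```text
[-3.49 -1.33 16.19] [-0.18  0.72  0.04] [0.57 0.22 0.14]
140.5 141.1595701358677 [ 0.73 -0.32  9.72]
141.50000000000003 141.7932873748676 [1.12 0.12 7.96]
142.50000000000003 142.49412493116222 [2.94 0.78 5.12]
143.50000000000003 143.30544752548596 [3.56 1.29 3.32]
144.50000000000003 144.20003159347206 [2.93 1.27 0.61]
21.5167 15.597648954154261
```

View pics/c4.png

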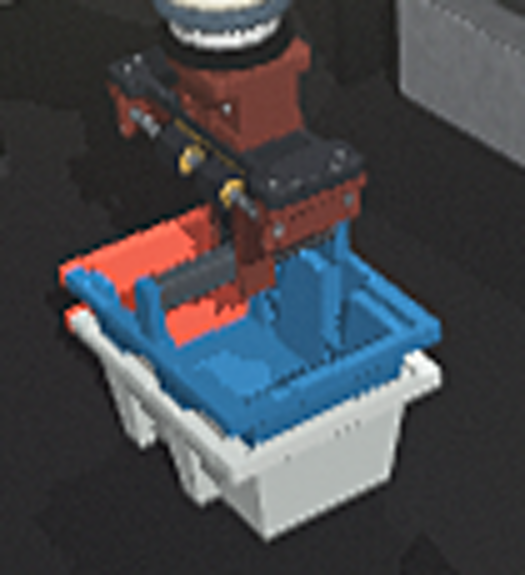

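```bash
python3 - <<'E'
from h import *
command_gripper(0.6); p=[.5641,.2178]; wait(.2)
movel([*p,.16],v=.05); movel([*p,.33],v=.2); movej([1.327,0.3,1.5,0,1.34,-0.019]) ; wait(.3)
a=snap('top','t5.png');b=snap('side','s5.png'); print(get_time(),get_ft_force())
y=np.deg2rad(85.5)
def P(T,z,L=.097,W=.077):
    c,s=np.cos(y),np.sin(y); return [[T[0]+c*x-s*y_,T[1]+s*x+c*y_,z] for x,y_ in((L,W),(L,-W),(-L,-W),(-L,W))]
C=[]
for im,n,(x0,y0,x1,y1),f in((a,'top',(205,155,295,240),4.4),(b,'side',(225,130,330,225),3.8)):
    s=cv2.resize(im[y0:y1,x0:x1],None,fx=f,fy=f,interpolation=cv2.INTER_CUBIC)
    for z,col in((.134,(255,255,0)),(.099,(0,255,0))):
        q=np.array([(proj(n,p)-[x0,y0]+.5)*f for p in P([.564,.218],z)]); cv2.polylines(s,[np.round(q).astype(int)],True,col,1)
    C.append(s[:360,:395])
cv2.imwrite('pics/c5.png',np.hstack(C)[:,:,::-1])
E
```

```text
26.3917 [-0.28827037 -0.41307132 -0.04345728]
```

View pics/c5.png

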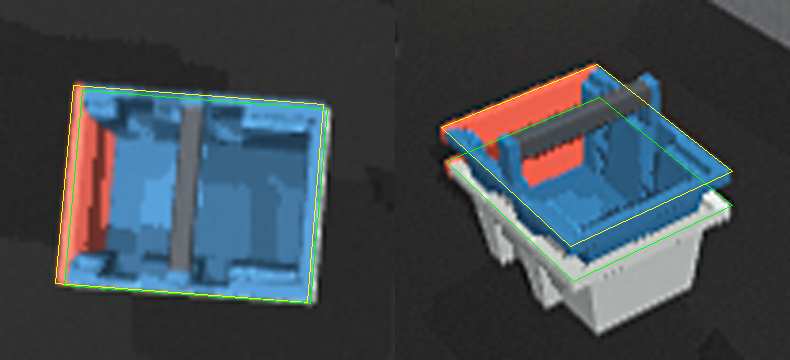

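View pics/s5.png

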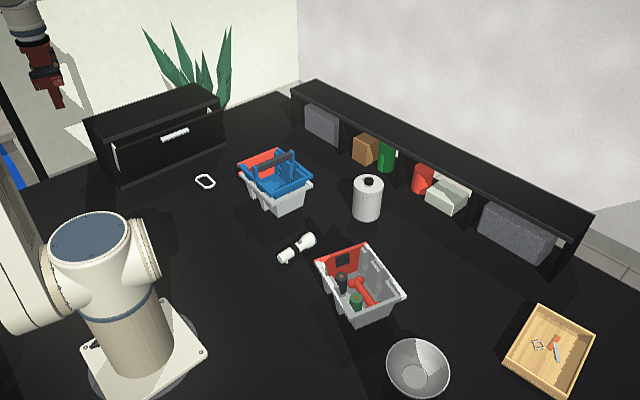

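```bash
python3 -c "
from h import *
job_done()"
```

```text
the job is handed in; nothing more can be done
```

The blue tote is nested in the empty grey bin, coral end over coral end, and I let go of it and handed the job in. The last arm reading was 26.4 s, against the 42 s limit.

- **Lift and turn:** I gripped the handle, lifted the tote off the treat bin and turned it half round above the empty bin.
- **Fit:** The first descent met a sideways force of about 4.7 N. I shifted the tote about 2.5 mm along the bin's length and the force dropped to under 1 N. The bin itself appears to have moved about 2 mm, within what I can measure.
- **Press:** I pressed in small steps. The force rose slowly to about 12 N, then sharply at the stop. I ended the push at about 17–18 N, below the 25 N limit. On easing off, the rubber feet came back up.
- **Final checks:** In both camera views the tote's rim lines up with the fully nested height at all visible corners, to about 1 pixel (2–3 mm), and looks level. The bone, rolls, treat bin, flashlight, canister, carabiner and bowl look unmoved. The arm is clear and reads about zero force.

One check disagreed: the first outline of the tote came out about 12 mm short. I took its centre from the handle instead, and that held up once it was gripped.

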